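# Put the vice soft jaw away in its sliding-lid case

## Robot

A 6-joint arm with a two-finger parallel gripper is mounted at the origin on a cart in front of the work surface, level with it; the furniture and walls round the work are solid. World frame = base frame: x ahead of the robot, y to its left, z up, the work surface at z = 0. Lengths are in m, angles in degrees, forces in N, time in s.
With the tool pointing down it reaches from about 0.4 to 0.825 m from the base axis. Payload 7 kg.
Tool frame: the origin (TCP) lies midway between the tips of the shut fingers; the grasp point (between the pads) lies 19 mm behind it; z points along the fingers, y is the line along which they close (so a half turn about z gives the same grasp; the last joint's range is limited). The gripper opens to 88 mm and grips with 3 to 60 N. Pads are 19 mm wide; open, the fingers measure 130 mm over their backs; the gripper's body (78 mm by 193 mm) begins 47 mm behind the grasp point.
Start: joints at [-51.045, 20.546, 0.682, 0, -70.136, -16.507], TCP at [0.258, -0.624, 0.227] pointing down, gripper open.
Joint ranges: [-176.03, 176.03], [-82.01, 121.73], [-58.28, 71.71], [-173.87, 95.51], [-174.79, -0.11], [-173.66, 173.66]. Speed limits (degrees/s): [136.94, 136.94, 172.46, 180, 180, 180].

## Interface

Orientations are given as [roll, pitch, yaw] about the fixed x, y, z axes, in that order (R = Rz(yaw) Ry(pitch) Rx(roll)).
In Python, from plant import r gives the robot as it stands. The module is installed in compiled form; this text tells all that it offers.
- The arm moves only by the tool play_rows, never from a script. Its argument "rows" is a list of rows, each an object with "slide": the shift along the tool's x, y, z as a fraction of full scale, a list of three; "delta_rot": the turn, a rotation vector about the tool's x, y, z as a fraction of full scale, a list of three; "fingers": the opening, from -1 (shut) to 1 (fully open). In form: [{"slide": [x, y, z], "delta_rot": [rx, ry, rz], "fingers": fingers}, ...]. A call has 1 to 8 rows; each row shifts and turns the commanded pose from where the row before left it, along the tool's axes as they then stand; what a row does not reach is not made up. Full scale, the value 1, is 0.15 m for a shift and 0.08 rad for a turn. A row lasts 1/8 s, in which the tool goes at most 62.5 mm and 10.7 degrees, less where a joint would pass 70% of its speed; a pose out of reach is approached as far as the arm can. A call with a number of a shift or a turn outside -1 to 1 is refused whole. A call with a gripper value outside its range is refused whole. The fingers move at their own pace and stop on an object; "squeeze" is the grip in N (left out, the last holds). Time passes only in rows, so rows that do not move let the fingers close. It gives the time, the measured TCP pose, the force, the opening and the grip force at its end, in the units of the state.
- r.get_state(): the state, without advancing time (a new reading comes with each control period).
- r.capture(name): name is "scene" or "top"; returns a dict with "image" (384x512x3 uint8, blue, green, red), "fx", "fy", "cx", "cy" (pixels), "R" (3x3) and "t" (3): a world point X has camera coordinates R X + t. Camera axes: x right, y down, z forward; pixel columns grow to the right and rows downward; lengths in m; the calibration is good to about 2 mm. A picture is of the moment at which its call begins. There is no depth.
- r.close_job(): hands the job in; it is judged then, once.
The state is a dict: "time_s": time; "joints": joint angles; "qd": joint speeds; "joint_torque": joint torques, N m; "tcp_pos": TCP position; "eef_rot": TCP orientation; "contact_force": force on the tool from outside, world axes, zero at the start; "moment": the same for the moment, N m; "gripper_width": finger opening in m; "gripper_force": force on a finger pad.
Only numpy, scipy, OpenCV 4.12 (cv2) and the standard library are available. Lean on these libraries where they do the work, as an engineer would, in place of code of your own. Each camera call takes 0.05 s, during which the arm holds its last target. There are 200 camera calls.

## Task

Put the aluminium soft jaw away in its wooden case. Draw the lid fully open towards you by pressing on it with closed fingertips and pulling, without leaning hard on the thin panel; nest the soft jaw into the angle strip on the case's floor, both legs flush against the strip and the ends level, and let go of it. Then slide the lid fully shut, leaving the tape, the feeler gauge and the oil can where they are.

Things in the scene. Friction and masses are not known exactly. Their poses are not given: they have to be found in the camera images.
- guard: Fixed swarf guard of grey sheet steel: an upright panel right of the case (plane x-z, at y -74 mm), its top folded to the left as a shelf 180 (x) x 150 (y) mm, underside 300 mm above the bench. Origin on the bench under the top's centre. It roofs the rear compartment: a gripper pointing straight down cannot get in there, one whose body leans to the left by 25 to 40 degrees can.
- case: Wooden sliding-lid case fixed to the bench, 184 (x) x 124 (y) x 77 mm. Origin under its centre, x to the rear (away from the robot), y left. Side walls' inner faces at y +-51 mm; lips above the lid's edges, tops at z 77, leave 102 mm between them. Rear compartment x -12 to +84 mm, floor 6 mm thick, divider 36 mm high before it.
- strip_corner (a point): Aluminium L-strip, 70 mm long along y, 5 mm thick, screwed to the floor of the rear compartment. Point: its inner corner line at mid-length, at (45, 0, 11) mm in the case, axes as the case's. Its flat leg (top at z 11) runs 38 mm to -x from here; its upright leg stands at x 0 to +5 mm from here, top at z 24 mm.
- lid_panel (a joint): Travel of the lid, m: 0 shut, 0.096 fully open (slides level along the case's -x, towards the robot, out over the front wall). Stays where it is left; takes about 3.5 N to move.
- lid_top (a point): Centre of the top of the lid, a smooth flat plywood panel 176 (x) x 112 (y) x 6 mm, top 71 mm above the bench, 6 mm below the lips. Moves with the lid, axes as the case's. When shut there is nothing to hook or pinch, only the top to press on. 10 to 25 N from closed fingertips moves it; more than 45 N would crack it.
- soft_jaw: Loose aluminium angle, 70 mm long, 0.14 kg. Origin: middle of its outer bottom corner line, y along it. Upright leg x -8 to 0, z 0 to 50 mm; flat leg x -40 to 0, z 0 to 8 mm. Starts on the bench on its flat leg, left of the case, upright leg to the rear; pinch that leg near its top. Nested, its origin and axes match strip_corner and its top is 4 mm under the lid; raised, it jams the lid.
- masking_tape: Roll of masking tape, 80 mm across, 24 mm high, lying loose; origin under its centre.
- feeler_gauge: Feeler gauge, 49 x 109 x 10 mm, lying loose; origin under its centre.
- oil_can: Red oil can with a bent brass spout, 64 mm across, 177 mm high, standing loose; origin under its centre.

How it is judged (in metres and radians):
On the way, in this order (a step that is already met when the one before it is completed fails the run):
1. the lid is drawn fully open (at least 85 of its 96 mm) (value of joint lid_panel above 0.085 m), for 0.2 s.
2. the soft jaw lies nested in the angle strip and is let go (x of soft_jaw in the frame of strip_corner between -0.003 and 0.003 m and y of soft_jaw in the frame of strip_corner between -0.01 and 0.01 m and z of soft_jaw in the frame of strip_corner between -0.003 and 0.003 m and angle between the y axis of soft_jaw and the y axis of case, either way round below 0.07 rad and angle between soft_jaw's own z axis and vertical below 0.06 rad and contact force between soft_jaw and the fingers below 0.1 N), for 0.2 s.
At the end, for the whole second after the job is handed in: The lid is shut to within 4 mm; the soft jaw lies in the case at rest on the strip: both legs flush to 3 mm, parallel to 4 degrees, its ends level with the strip's to 10 mm (value of joint lid_panel below 0.004 m and x of soft_jaw in the frame of strip_corner between -0.003 and 0.003 m and y of soft_jaw in the frame of strip_corner between -0.01 and 0.01 m and z of soft_jaw in the frame of strip_corner between -0.003 and 0.003 m and angle between the y axis of soft_jaw and the y axis of case, either way round below 0.07 rad and angle between soft_jaw's own z axis and vertical below 0.06 rad and linear speed of soft_jaw below 0.01 m/s); the robot touches nothing.
It fails at once if the lid is pressed with more than 45 N (contact force between lid_panel and the fingers above 45 N or contact force between lid_panel and the arm above 45 N).
It fails at once if the tape, the feeler gauge or the oil can is moved by more than 30 mm (distance of any of masking_tape, feeler_gauge, oil_can from where it was at the start of the episode above 0.03 m).
It also fails if it takes over 72 s, if anything falls off the work surface, if the arm or the gripper's body presses on something with over 40 N, if the wrist force passes 120 N, or if a joint passes its speed limit or range.

## Working session

There is one attempt and no reset: what is moved stays moved. The work goes in short steps, Python scripts to look and compute and a tool call to move; the robot and the scene stay as the last step left them, time stands still between calls to the robot, and variables do not carry over. Pictures are saved under pics/ and viewed, at most 10 in all, crops included, and the job is handed in when it is done.

Besides the shell and the picture viewer there is one more tool, called after "Request:" as a command line: name --argument value ..., lists and objects as JSON in quotes. play_rows: Moves the arm, as the interface text tells. Shift numbers are shares of 0.15 m and turn numbers shares of 0.08 rad, none past 1 either way. Its arguments: {"type":"object","properties":{"rows":{"type":"array"},"squeeze":{"type":"number"}},"required":["rows"]}

```bash
mkdir -p pics
python3 - <<'E'
from plant import r
import cv2,numpy as np,pickle
d={}
for n in("scene","top"):
    c=r.capture(n);d[n]=c;cv2.imwrite(f"pics/{n}0.png",c["image"]);print(n,c["fx"],c["fy"],c["cx"],c["cy"],np.round(c["R"],3).tolist(),np.round(c["t"],3).tolist(), np.round(-np.array(c["R"]).T@c["t"],3))
pickle.dump(d,open("c0.pkl","wb"))
print(r.get_state())
E
```

```text
scene 497.0939375891459 497.0939375891459 255.87562304050667 198.11359964541822 [[0.112, 0.994, 0.017], [0.624, -0.057, -0.779], [-0.773, 0.098, -0.627]] [-0.083, -0.237, 1.529] [ 1.34  -0.082  0.775]
top 402.69306408021396 402.69306408021396 257.50276956593086 191.6874539611268 [[0.428, -0.904, -0.002], [-0.872, -0.413, -0.262], [0.236, 0.114, -0.965]] [-0.182, 0.453, 0.908] [ 0.259 -0.081  0.995]
{'time_s': 0.1, 'joints': array([-5.10431678e+01,  2.05885473e+01,  6.38987182e-01, -1.72886559e-02,
       -7.01337667e+01, -1.65047150e+01]), 'qd': array([ 0.00691569, -0.14930482,  0.03137749,  0.14881189,  0.10418658,
        0.065422  ]), 'joint_torque': array([-1.53244306e-03, -5.84162021e+01,  2.93754458e+01,  7.01560602e+00,
        1.02070600e-02, -4.16444470e-05]), 'tcp_pos': array([ 0.25758063, -0.62346254,  0.22570377]), 'eef_rot': array([ 1.79915489e+02, -8.09129518e-03, -1.57553764e+02]), 'contact_force': array([-0.08185965, -0.54748526,  0.37088488]), 'moment': array([ 0.03577407,  0.03385991, -0.03853713]), 'gripper_force': 0.0, 'gripper_width': 0.08777723903134695}
```

View pics/scene0.png

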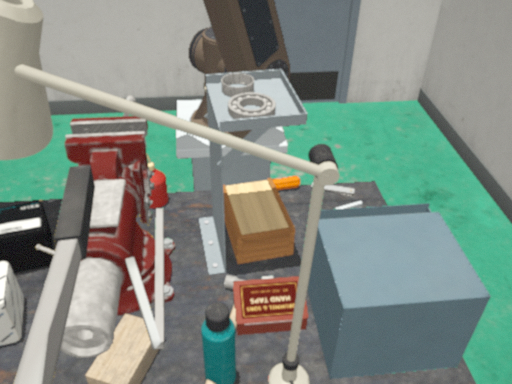

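View pics/top0.png

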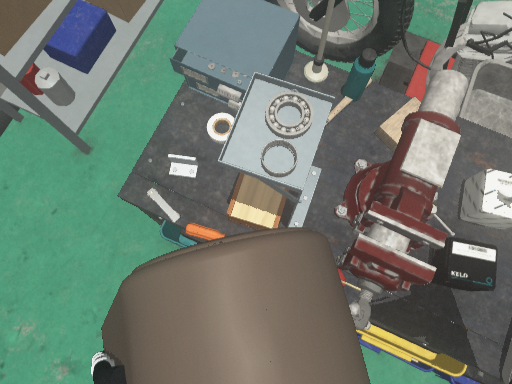

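The scene view looks back at the robot: case near (258,220), guard shelf (252,97), and pale parts left of it at (340,189). In the top view the guard shelf is at (280,130), the case front at (257,200), the jaw probably at (183,165), and the tape at (221,126). I'll zoom in next.

Run:
```python
import cv2,numpy as np,pickle
d=pickle.load(open("c0.pkl","rb"))
a=cv2.resize(d["top"]["image"][110:260,130:330],None,fx=4,fy=4,interpolation=cv2.INTER_CUBIC)
b=cv2.resize(d["scene"]["image"][150:290,190:390],None,fx=4,fy=4,interpolation=cv2.INTER_CUBIC)
cv2.imwrite("pics/a.png",a);cv2.imwrite("pics/b.png",b)
open("h.py","w").write('''import numpy as np,cv2
def ray(c,u,v,z):
    R=np.array(c["R"]);o=-R.T@c["t"];d=R.T@np.array([(u-c["cx"])/c["fx"],(v-c["cy"])/c["fy"],1]);return o+d*(z-o[2])/d[2]
def proj(c,X):
    p=np.array(c["R"])@np.array(X)+c["t"];return np.array([c["fx"]*p[0]/p[2]+c["cx"],c["fy"]*p[1]/p[2]+c["cy"]])
''')
```

```text
(no output)
```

View pics/a.png

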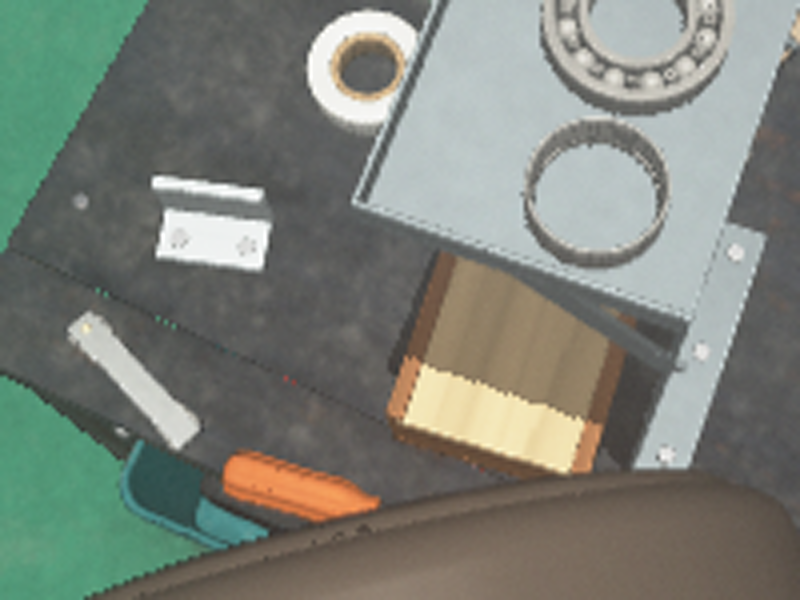

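View pics/b.png

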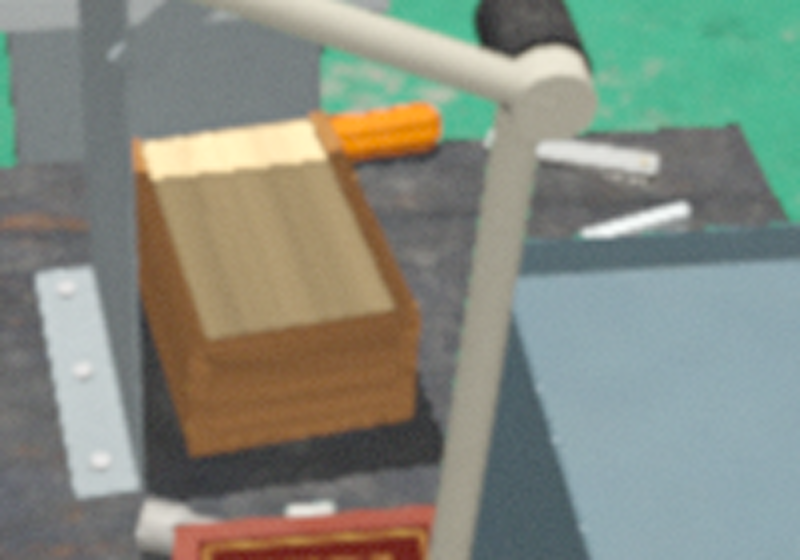

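In the zoomed top crop the jaw's upright-leg top runs (152,177)-(264,190), with the flat leg's front edge at (155,258)-(264,270). The case's left lip front corner is near (389,413) and its right one near (590,472). The scene crop shows the case's rear corners at (415,415)/(190,455) on the bench and (417,310)/(190,350) on top.

Run:
```python
import numpy as np,pickle
from h import *
d=pickle.load(open("c0.pkl","rb"))
T=lambda u,v,z:ray(d["top"],(u+.5)/4-.5+130,(v+.5)/4-.5+110,z)
S=lambda u,v,z:ray(d["scene"],(u+.5)/4-.5+190,(v+.5)/4-.5+150,z)
def fit(P,Q):
    P=np.array(P);Q=np.array(Q)[:,:2];pc=P.mean(0);qc=Q.mean(0);A=P-pc;B=Q-qc
    th=np.arctan2((A[:,0]*B[:,1]-A[:,1]*B[:,0]).sum(),(A*B).sum());c,s=np.cos(th),np.sin(th);Rm=np.array([[c,-s],[s,c]])
    t=qc-Rm@pc;return t,np.degrees(th),np.round(1000*((P@Rm.T+t)-Q))
h=.092;w=.062
P=[(-h,w),(-h,-w),(h,w),(h,-w),(h,w),(h,-w),(-h,w),(-h,-w)]
Q=[T(389,413,.077),T(591,472,.077),S(415,415,0),S(190,455,0),S(417,310,.077),S(190,350,.077),S(313,115,.077),S(133,140,.077)]
print(np.round(Q,3));print(fit(P,Q));print(fit(P[2:],Q[2:]))
P=[(0,.035),(0,-.035),(-.008,.035),(-.008,-.035),(-.04,.035),(-.04,-.035)]
Q=[T(152,177,.05),T(264,190,.05),T(155,189,.05),T(264,202,.05),T(155,258,0),T(264,270,0)]
print(np.round(Q,3));print(fit(P,Q))
print("tape",T(365,70,.024),"silver",T(135,380,.01),"orange",T(300,485,.02))
print("shelf corner",T(355,206,.3),T(690,318,.3))
print("shelf edge fl",T(430,0,.3))
```

```text
[[ 0.407  0.07   0.077]
 [ 0.425 -0.051  0.077]
 [ 0.583  0.1    0.   ]
 [ 0.601 -0.025  0.   ]
 [ 0.582  0.096  0.077]
 [ 0.601 -0.025  0.077]
 [ 0.408  0.064  0.077]
 [ 0.422 -0.043  0.077]]
(array([0.50369464, 0.02344842]), np.float64(8.466095850543736), array([[-3.,  1.],
       [-3., -1.],
       [ 2., -2.],
       [ 3.,  1.],
       [ 3.,  2.],
       [ 2.,  0.],
       [-4.,  7.],
       [-0., -9.]]))
(array([0.50259605, 0.02354039]), np.float64(8.31744282569805), array([[ 2., -2.],
       [ 1.,  1.],
       [ 2.,  2.],
       [ 1.,  0.],
       [-5.,  7.],
       [-2., -8.]]))
[[0.482 0.276 0.05 ]
 [0.505 0.208 0.05 ]
 [0.476 0.27  0.05 ]
 [0.498 0.205 0.05 ]
 [0.446 0.266 0.   ]
 [0.469 0.198 0.   ]]
(array([0.49457799, 0.24190575]), np.float64(17.598400074076917), array([[ 2., -0.],
       [ 1.,  0.],
       [ 0.,  3.],
       [-0.,  1.],
       [-0., -3.],
       [-2., -2.]]))
tape [0.61334028 0.19522228 0.024     ] silver [0.36809734 0.23504052 0.01      ] orange [0.35227316 0.10875826 0.02      ]
shelf corner [0.45052196 0.09067945 0.3       ] [ 0.46725889 -0.06887995  0.3       ]
shelf edge fl [0.55779987 0.10510298 0.3       ]
```

```bash
cat >> h.py <<'E'
from scipy.spatial.transform import Rotation as Ro, Slerp
def Rt(yaw,lean=0):
    t=np.radians(yaw);ex=np.array([np.cos(t),np.sin(t),0]);ey=np.array([-ex[1],ex[0],0])
    return Ro.from_matrix(np.c_[-ey,-ex,[0,0,-1]])*Ro.from_euler('y',lean,degrees=True)
def rows(st,wps,step=.058,ang=.078):
    """wps: (pos,yaw,lean[,n]); prints body-frame rows, rounded, accumulating the rounding."""
    p=np.array(st["tcp_pos"]);R=Ro.from_euler('xyz',st["eef_rot"],degrees=True);k=0;out=[]
    for w in wps:
        q=np.array(w[0]);Q=Rt(w[1],w[2])
        n=w[3] if len(w)>3 else int(max(np.ceil(np.linalg.norm(q-p)/step),np.ceil((R.inv()*Q).magnitude()/ang),1))
        p0,R0=p,R;sl=Slerp([0,1],Ro.concatenate([R0,Q]))
        for i in range(1,n+1):
            a=p0+(q-p0)*i/n;S=sl(i/n)
            d=np.round(R.inv().apply(a-p)/.15,3);e=np.round((R.inv()*S).as_rotvec()/.08,2)
            p=p+R.apply(d*.15);R=R*Ro.from_rotvec(e*.08);k+=1
            print(k,(d+0.).tolist(),(e+0.).tolist())
def C(x,y,z,o=(.504,.0235),yaw=8.5):
    t=np.radians(yaw);return np.array([o[0]+x*np.cos(t)-y*np.sin(t),o[1]+x*np.sin(t)+y*np.cos(t),z])
E
python3 - <<'E'
from h import *
from plant import r
rows(r.get_state(),[((.30,-.58,.44),-67.6,0),((.50,-.25,.46),-30,0),((.48,.08,.46),0,0),((.40,.31,.40),8.5,0),((.43,.31,.27),8.5,30)])
E
```

```text
1 [-0.093, 0.04, -0.357] [0.0, 0.0, 0.0]
2 [-0.093, 0.041, -0.357] [0.01, 0.0, 0.01]
3 [-0.093, 0.04, -0.357] [0.0, 0.0, 0.0]
4 [-0.093, 0.041, -0.358] [0.01, 0.0, 0.0]
5 [-0.23, 0.169, -0.015] [0.0, 0.0, -0.91]
6 [-0.242, 0.153, -0.015] [0.0, 0.0, -0.91]
7 [-0.252, 0.134, -0.014] [0.0, 0.0, -0.91]
8 [-0.262, 0.116, -0.015] [0.0, 0.0, -0.92]
9 [-0.269, 0.096, -0.015] [0.0, 0.0, -0.91]
10 [-0.275, 0.076, -0.015] [0.0, 0.0, -0.91]
11 [-0.28, 0.056, -0.015] [0.0, 0.0, -0.91]
12 [-0.284, 0.036, -0.015] [0.0, 0.0, -0.91]
13 [-0.285, 0.014, -0.014] [0.0, 0.0, -0.91]
14 [-0.263, 0.174, 0.0] [0.0, 0.0, -0.94]
15 [-0.275, 0.153, 0.0] [0.0, 0.0, -0.93]
16 [-0.285, 0.133, 0.0] [0.0, 0.0, -0.94]
17 [-0.295, 0.111, 0.0] [0.0, 0.0, -0.93]
18 [-0.302, 0.088, -0.001] [0.0, 0.0, -0.94]
19 [-0.308, 0.066, 0.0] [0.0, 0.0, -0.93]
20 [-0.312, 0.043, 0.0] [0.0, 0.0, -0.94]
21 [-0.307, 0.107, 0.08] [0.0, 0.0, -0.37]
22 [-0.309, 0.097, 0.08] [0.0, 0.0, -0.37]
23 [-0.313, 0.088, 0.08] [0.0, 0.0, -0.37]
24 [-0.315, 0.079, 0.08] [0.0, 0.0, -0.37]
25 [-0.317, 0.07, 0.08] [0.0, 0.0, -0.37]
26 [0.004, -0.028, 0.124] [0.0, 0.93, 0.0]
27 [-0.005, -0.029, 0.124] [0.0, 0.94, 0.0]
28 [-0.014, -0.028, 0.123] [0.0, 0.93, 0.0]
29 [-0.024, -0.028, 0.121] [0.0, 0.94, 0.0]
30 [-0.032, -0.029, 0.12] [0.0, 0.93, 0.0]
31 [-0.041, -0.028, 0.117] [0.0, 0.94, 0.0]
32 [-0.05, -0.028, 0.113] [0.0, 0.93, 0.0]
```

Request:
play_rows --rows '[{"slide":[-0.093,0.04,-0.357],"delta_rot":[0,0,0],"fingers":-1},{"slide":[-0.093,0.04,-0.357],"delta_rot":[0,0,0],"fingers":-1},{"slide":[-0.093,0.04,-0.357],"delta_rot":[0,0,0],"fingers":-1},{"slide":[-0.093,0.04,-0.357],"delta_rot":[0,0,0],"fingers":-1},{"slide":[-0.23,0.169,-0.015],"delta_rot":[0,0,-0.91],"fingers":-1},{"slide":[-0.242,0.153,-0.015],"delta_rot":[0,0,-0.91],"fingers":-1},{"slide":[-0.252,0.134,-0.015],"delta_rot":[0,0,-0.91],"fingers":-1},{"slide":[-0.262,0.116,-0.015],"delta_rot":[0,0,-0.91],"fingers":-1}]' --squeeze 20

```text
time_s: 1.1
tcp_pos: [0.3894, -0.4322, 0.4494]
eef_rot: [180.0, -0.0, -140.7]
contact_force: [-0.1, 0.2, -0.4]
gripper_width: 0.0128
gripper_force: 0.0
```

Request:
play_rows --rows '[{"slide":[-0.269,0.096,-0.015],"delta_rot":[0,0,-0.91],"fingers":-1},{"slide":[-0.275,0.076,-0.015],"delta_rot":[0,0,-0.91],"fingers":-1},{"slide":[-0.28,0.056,-0.015],"delta_rot":[0,0,-0.91],"fingers":-1},{"slide":[-0.284,0.036,-0.015],"delta_rot":[0,0,-0.91],"fingers":-1},{"slide":[-0.285,0.014,-0.015],"delta_rot":[0,0,-0.91],"fingers":-1},{"slide":[-0.263,0.174,0],"delta_rot":[0,0,-0.94],"fingers":-1},{"slide":[-0.275,0.153,0],"delta_rot":[0,0,-0.94],"fingers":-1},{"slide":[-0.285,0.133,0],"delta_rot":[0,0,-0.94],"fingers":-1}]'

```text
time_s: 2.1
tcp_pos: [0.491, -0.1075, 0.4606]
eef_rot: [180.0, -0.0, -106.9]
contact_force: [1.0, -0.4, 0.4]
gripper_width: 0.0003
gripper_force: 0.0
```

Request:
play_rows --rows '[{"slide":[-0.295,0.111,0],"delta_rot":[0,0,-0.94],"fingers":-1},{"slide":[-0.302,0.088,0],"delta_rot":[0,0,-0.94],"fingers":-1},{"slide":[-0.308,0.066,0],"delta_rot":[0,0,-0.93],"fingers":-1},{"slide":[-0.312,0.043,0],"delta_rot":[0,0,-0.94],"fingers":-1},{"slide":[-0.307,0.107,0.08],"delta_rot":[0,0,-0.37],"fingers":-1},{"slide":[-0.309,0.097,0.08],"delta_rot":[0,0,-0.37],"fingers":-1},{"slide":[-0.313,0.088,0.08],"delta_rot":[0,0,-0.37],"fingers":-1},{"slide":[-0.315,0.079,0.08],"delta_rot":[0,0,-0.37],"fingers":-1}]'

```text
time_s: 3.1
tcp_pos: [0.4144, 0.2648, 0.4125]
eef_rot: [180.0, 0.0, -83.0]
contact_force: [-0.1, 0.3, 0.3]
gripper_width: 0.0008
gripper_force: 0.0
```

Request:
play_rows --rows '[{"slide":[-0.317,0.07,0.08],"delta_rot":[0,0,-0.37],"fingers":-1},{"slide":[0.004,-0.028,0.124],"delta_rot":[0,0.93,0],"fingers":-1},{"slide":[-0.005,-0.028,0.124],"delta_rot":[0,0.93,0],"fingers":-1},{"slide":[-0.014,-0.028,0.123],"delta_rot":[0,0.93,0],"fingers":-1},{"slide":[-0.024,-0.028,0.121],"delta_rot":[0,0.94,0],"fingers":-1},{"slide":[-0.032,-0.028,0.12],"delta_rot":[0,0.94,0],"fingers":-1},{"slide":[-0.041,-0.028,0.117],"delta_rot":[0,0.94,0],"fingers":-1},{"slide":[-0.05,-0.028,0.113],"delta_rot":[0,0.93,0],"fingers":-1}]'

```text
time_s: 4.1
tcp_pos: [0.429, 0.3095, 0.2702]
eef_rot: [180.0, -30.1, -81.4]
contact_force: [0.4, 0.2, -1.2]
gripper_width: 0.0003
gripper_force: 0.0
```

Run:
```python
from h import *
from plant import r
import pickle
d={n:r.capture(n) for n in("scene","top")};pickle.dump(d,open("c1.pkl","wb"))
cv2.imwrite("pics/t1.png",cv2.resize(d["top"]["image"][110:260,130:330],None,fx=4,fy=4,interpolation=cv2.INTER_CUBIC))
rows(r.get_state(),[(C(.025,.095,.21),8.5,30),(C(.025,.012,.085),8.5,30,3)])
```

```text
1 [0.238, -0.096, 0.25] [0.01, -0.02, 0.01]
2 [0.238, -0.096, 0.249] [0.01, -0.02, 0.01]
3 [0.238, -0.096, 0.25] [0.01, -0.02, 0.02]
4 [0.238, -0.097, 0.249] [0.01, -0.02, 0.01]
5 [0.021, 0.0, 0.333] [0.0, 0.0, 0.0]
6 [0.021, 0.0, 0.332] [0.0, 0.0, 0.0]
7 [0.021, 0.001, 0.333] [0.0, 0.0, 0.0]
```

View pics/t1.png

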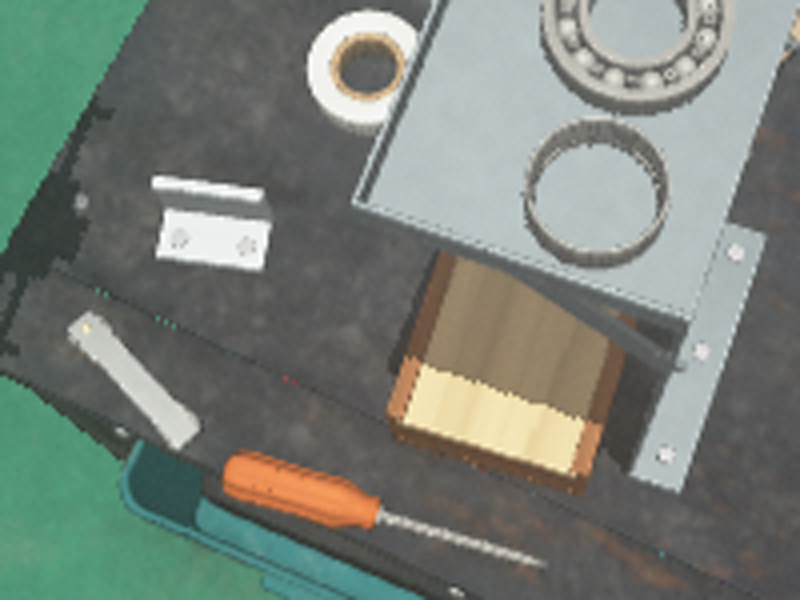

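The arm has left this crop. The case front is now clear at (389,412)-(583,478), so my earlier case fit still holds.

Request:
play_rows --rows '[{"slide":[0.238,-0.096,0.25],"delta_rot":[0,0,0],"fingers":-1},{"slide":[0.238,-0.096,0.25],"delta_rot":[0,0,0],"fingers":-1},{"slide":[0.238,-0.096,0.25],"delta_rot":[0,0,0],"fingers":-1},{"slide":[0.238,-0.097,0.25],"delta_rot":[0,0,0],"fingers":-1},{"slide":[0.021,0,0.333],"delta_rot":[0,0,0],"fingers":-1},{"slide":[0.021,0,0.333],"delta_rot":[0,0,0],"fingers":-1},{"slide":[0.021,0,0.333],"delta_rot":[0,0,0],"fingers":-1},{"slide":[0,0,0],"delta_rot":[0,0,0],"fingers":-1}]'

```text
time_s: 5.2
tcp_pos: [0.5263, 0.0364, 0.0858]
eef_rot: [179.8, -30.1, -81.5]
contact_force: [-0.2, 0.2, 0.2]
gripper_width: 0.0002
gripper_force: 0.0
```

Run:
```python
from h import *
from plant import r
import pickle
d={n:r.capture(n) for n in("scene",)};
cv2.imwrite("pics/s2.png",cv2.resize(d["scene"]["image"][60:270,180:390],None,fx=2.8,fy=2.8,interpolation=cv2.INTER_CUBIC))
s=r.get_state();print(s["tcp_pos"],s["eef_rot"],s["contact_force"])
```

```text
[0.52779412 0.03826533 0.08732052] [179.94132293 -30.00428245 -81.48375363] [ 0.80925241  0.16979024 -0.33570161]
```

View pics/s2.png

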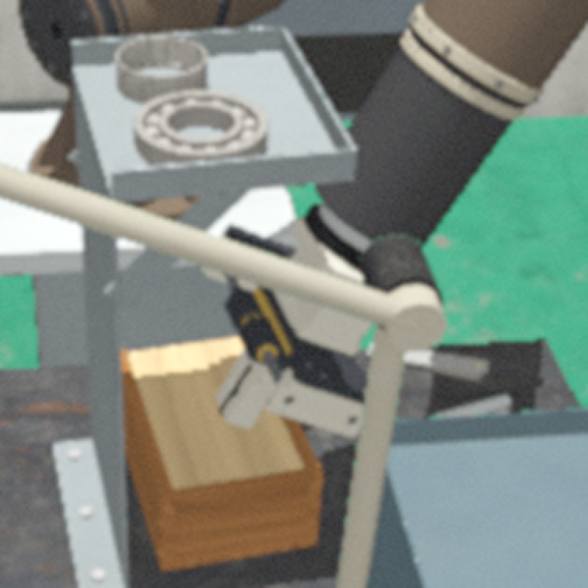

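The gripper is closed and leaning left, with its fingertips over the lid at about (240,400). The body clears the shelf edge at (350,165). Next I'll lower it in small steps.

Request:
play_rows --rows '[{"slide":[-0.02,0,0.035],"delta_rot":[0,0,0],"fingers":-1},{"slide":[-0.02,0,0.035],"delta_rot":[0,0,0],"fingers":-1},{"slide":[-0.007,0,0.012],"delta_rot":[0,0,0],"fingers":-1},{"slide":[0,0,0],"delta_rot":[0,0,0],"fingers":-1}]'

```text
time_s: 5.75
tcp_pos: [0.5293, 0.0408, 0.0749]
eef_rot: [-179.8, -30.0, -81.4]
contact_force: [-2.9, 3.0, 11.0]
gripper_width: 0.0006
gripper_force: 6.1
```

Request:
play_rows --rows '[{"slide":[-0.003,0,0.006],"delta_rot":[0,0,0],"fingers":-1},{"slide":[0,0,0],"delta_rot":[0,0,0],"fingers":-1}]'

```text
time_s: 6.0
tcp_pos: [0.5297, 0.0408, 0.0746]
eef_rot: [-179.8, -30.0, -81.4]
contact_force: [-3.1, 2.4, 16.7]
gripper_width: 0.0004
gripper_force: 8.7
```

Request:
play_rows --rows '[{"slide":[0,0.05,0],"delta_rot":[0,0,0],"fingers":-1},{"slide":[0,0.05,0],"delta_rot":[0,0,0],"fingers":-1},{"slide":[0,0.05,0],"delta_rot":[0,0,0],"fingers":-1}]'

```text
time_s: 6.38
tcp_pos: [0.5084, 0.0381, 0.0747]
eef_rot: [-179.7, -30.0, -81.4]
contact_force: [4.8, 0.4, 14.3]
gripper_width: 0.0007
gripper_force: 7.3
```

Run:
```python
from h import *
from plant import r
import pickle
t=r.capture("top");a=pickle.load(open("c1.pkl","rb"))["top"]["image"]
cv2.imwrite("pics/t3.png",np.hstack([cv2.resize(x[165:245,215:295],None,fx=5,fy=5,interpolation=cv2.INTER_CUBIC) for x in(a,t["image"])]))
s=r.get_state();print(s["tcp_pos"],s["contact_force"])
```

```text
[0.5076845  0.03786798 0.07464887] [ 0.65338579  1.16906065 15.58364568]
```

View pics/t3.png

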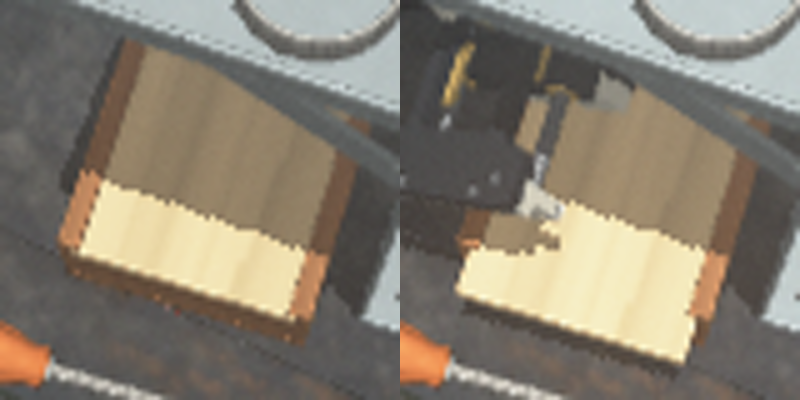

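The lid came with the fingertips: its front edge moved from about (180,290) to (575,325) in the paired view. I'll keep dragging.

Request:
play_rows --rows '[{"slide":[0,0.05,0],"delta_rot":[0,0,0],"fingers":-1},{"slide":[0,0.05,0],"delta_rot":[0,0,0],"fingers":-1},{"slide":[0,0.05,0],"delta_rot":[0,0,0],"fingers":-1},{"slide":[0,0.05,0],"delta_rot":[0,0,0],"fingers":-1}]'

```text
time_s: 6.92
tcp_pos: [0.4789, 0.034, 0.0746]
eef_rot: [-179.7, -29.9, -81.4]
contact_force: [4.0, 0.8, 15.5]
gripper_width: 0.0003
gripper_force: 8.0
```

Request:
play_rows --rows '[{"slide":[0,0.05,0],"delta_rot":[0,0,0],"fingers":-1},{"slide":[0,0.05,0],"delta_rot":[0,0,0],"fingers":-1},{"slide":[0,0.05,0],"delta_rot":[0,0,0],"fingers":-1},{"slide":[0,0.05,0],"delta_rot":[0,0,0],"fingers":-1}]'

```text
time_s: 7.42
tcp_pos: [0.4494, 0.0298, 0.0745]
eef_rot: [-179.6, -29.9, -81.4]
contact_force: [4.0, 2.9, 17.4]
gripper_width: 0.0001
gripper_force: 8.7
```

Request:
play_rows --rows '[{"slide":[0,0.05,0],"delta_rot":[0,0,0],"fingers":-1},{"slide":[0,0.05,0],"delta_rot":[0,0,0],"fingers":-1},{"slide":[0,0.02,0],"delta_rot":[0,0,0],"fingers":-1},{"slide":[0,0,0],"delta_rot":[0,0,0],"fingers":-1}]'

```text
time_s: 7.92
tcp_pos: [0.4322, 0.0277, 0.0746]
eef_rot: [-179.6, -29.9, -81.3]
contact_force: [7.0, 1.3, 16.0]
gripper_width: 0.0003
gripper_force: 8.2
```

Run:
```python
from h import *
from plant import r
t=r.capture("top")
cv2.imwrite("pics/t4.png",cv2.resize(t["image"][150:290,170:330],None,fx=4,fy=4,interpolation=cv2.INTER_CUBIC))
s=r.get_state();print(s["tcp_pos"],s["eef_rot"],s["contact_force"])
print(proj(t,C(-.088-.096,.056,.071)),proj(t,C(-.088-.096,-.056,.071)))
```

```text
[0.43218877 0.02767015 0.07456667] [-179.5972836   -29.88367173  -81.35783754] [ 6.06490649  2.1681799  16.32215957]
[216.21731492 252.81320829] [263.20817916 267.21404079]
```

View pics/t4.png

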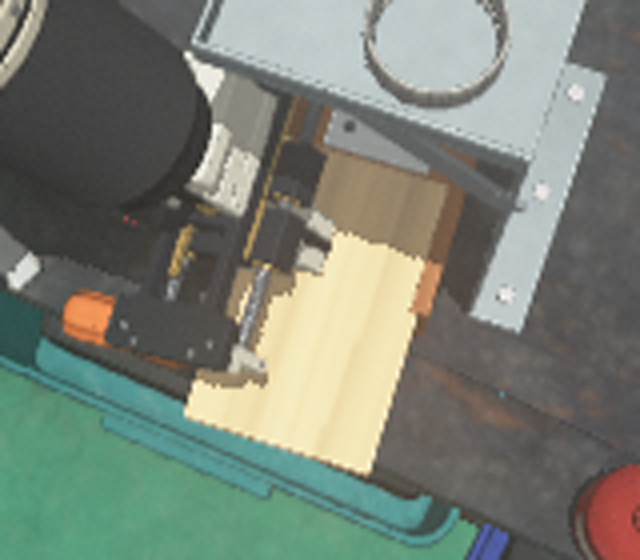

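The lid's front corners sit at (216,254) and (262,268) in full-image pixels. That matches the prediction for 96 mm open to within 1 px, and the end stop is felt as a 6 N pull. Next is the jaw.

Run:
```python
from h import *
from plant import r
import pickle
c=pickle.load(open("c0.pkl","rb"))["top"]
print("box",ray(c,240,107,0),ray(c,174,69,0),ray(c,178,50,.2))
J=lambda x,y,z:C(x,y,z,(.4946,.2419),18.5)
p=r.get_state()["tcp_pos"]
rows(r.get_state(),[(p+[0,0,.03],8.5,30,1),(p+[0,.10,.17],8.5,30),(J(-.004,.0045,.13),18.5,30),(J(-.004,.0045,.06),18.5,30)])
```

```text
box [0.6971949  0.18169054 0.        ] [0.72330592 0.3994612  0.        ] [0.67657827 0.31792474 0.2       ]
1 [0.1, -0.001, -0.173] [-0.1, 0.03, 0.03]
2 [-0.035, -0.033, -0.379] [0.0, 0.0, 0.0]
3 [-0.035, -0.033, -0.38] [0.0, 0.0, 0.0]
4 [-0.034, -0.033, -0.379] [0.0, 0.0, 0.0]
5 [-0.334, -0.164, 0.101] [0.36, 0.0, -0.63]
6 [-0.326, -0.178, 0.106] [0.37, 0.0, -0.63]
7 [-0.316, -0.191, 0.111] [0.36, -0.01, -0.63]
8 [-0.117, 0.0, 0.202] [0.0, 0.0, 0.0]
9 [-0.117, 0.0, 0.202] [0.0, 0.0, 0.0]
```

Request:
play_rows --rows '[{"slide":[0.1,0,-0.173],"delta_rot":[0,0,0],"fingers":-1},{"slide":[-0.035,-0.033,-0.379],"delta_rot":[0,0,0],"fingers":-1},{"slide":[-0.035,-0.033,-0.379],"delta_rot":[0,0,0],"fingers":-1},{"slide":[-0.035,-0.033,-0.379],"delta_rot":[0,0,0],"fingers":0},{"slide":[-0.334,-0.164,0.101],"delta_rot":[0.36,0,-0.63],"fingers":0},{"slide":[-0.326,-0.178,0.106],"delta_rot":[0.36,0,-0.63],"fingers":0},{"slide":[-0.316,-0.191,0.111],"delta_rot":[0.36,0,-0.63],"fingers":0},{"slide":[-0.117,0,0.202],"delta_rot":[0,0,0],"fingers":0}]'

```text
time_s: 8.98
tcp_pos: [0.4864, 0.2452, 0.0909]
eef_rot: [-180.0, -29.9, -71.2]
contact_force: [-0.7, -0.2, -0.5]
gripper_width: 0.0417
gripper_force: 0.0
```

Run:
```python
from h import *
from plant import r
J=lambda x,y,z:C(x,y,z,(.4946,.2419),18.5)
s=r.get_state();print(s["tcp_pos"],s["eef_rot"],s["gripper_width"])
t=r.capture("top")
cv2.imwrite("pics/t5.png",cv2.resize(t["image"][110:250,130:330],None,fx=4,fy=4,interpolation=cv2.INTER_CUBIC))
rows(s,[(J(-.004,.0045,.0295),18.5,30,3)])
```

```text
[0.48643032 0.24519617 0.09094258] [-179.97597574  -29.9261288   -71.24571847] 0.04169375994796472
1 [-0.066, -0.006, 0.12] [-0.01, 0.01, 0.02]
2 [-0.066, -0.006, 0.119] [-0.01, 0.0, 0.01]
3 [-0.065, -0.006, 0.12] [-0.01, 0.01, 0.02]
```

View pics/t5.png

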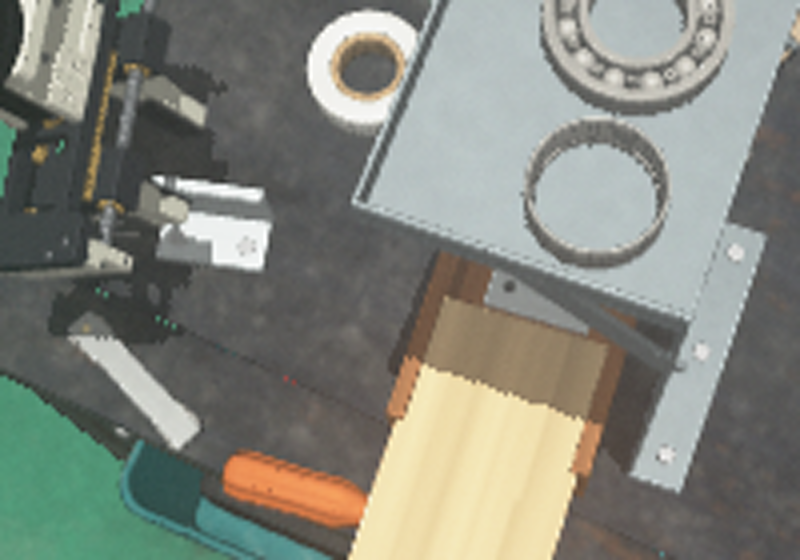

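The lid is fully open. The fingertips, at about (195,110) and (165,205), straddle the line of the upright leg, seen at (155,180)-(264,195). Now I'll descend and close.

Request:
play_rows --rows '[{"slide":[-0.066,-0.006,0.12],"delta_rot":[0,0,0],"fingers":0},{"slide":[-0.066,-0.006,0.12],"delta_rot":[0,0,0],"fingers":0},{"slide":[-0.066,-0.006,0.12],"delta_rot":[0,0,0],"fingers":0},{"slide":[0,0,0],"delta_rot":[0,0,0],"fingers":0}]'

```text
time_s: 9.52
tcp_pos: [0.4882, 0.241, 0.0308]
eef_rot: [179.9, -30.1, -71.4]
contact_force: [-0.5, -0.7, 0.8]
gripper_width: 0.0438
gripper_force: 0.0
```

Request:
play_rows --rows '[{"slide":[0,0,0],"delta_rot":[0,0,0],"fingers":-0.5},{"slide":[0,0,0],"delta_rot":[0,0,0],"fingers":-0.7},{"slide":[0,0,0],"delta_rot":[0,0,0],"fingers":-1},{"slide":[0,0,0],"delta_rot":[0,0,0],"fingers":-1},{"slide":[0,0,0],"delta_rot":[0,0,0],"fingers":-1}]' --squeeze 35

```text
time_s: 10.15
tcp_pos: [0.4889, 0.242, 0.0313]
eef_rot: [-180.0, -30.0, -71.4]
contact_force: [-0.4, 0.9, 3.9]
gripper_width: 0.0079
gripper_force: 35.0
```

Run:
```python
from h import *
from plant import r
s=r.get_state();print(s["tcp_pos"],s["eef_rot"],s["gripper_width"],s["contact_force"])
t=r.capture("top")
cv2.imwrite("pics/t6.png",cv2.resize(t["image"][110:250,130:330],None,fx=4,fy=4,interpolation=cv2.INTER_CUBIC))
```

```text
[0.4888773  0.24201448 0.03134992] [-179.991927    -29.95349369  -71.41794076] 0.007914412379347433 [-0.41154399  0.88487988  3.86383702]
```

View pics/t6.png

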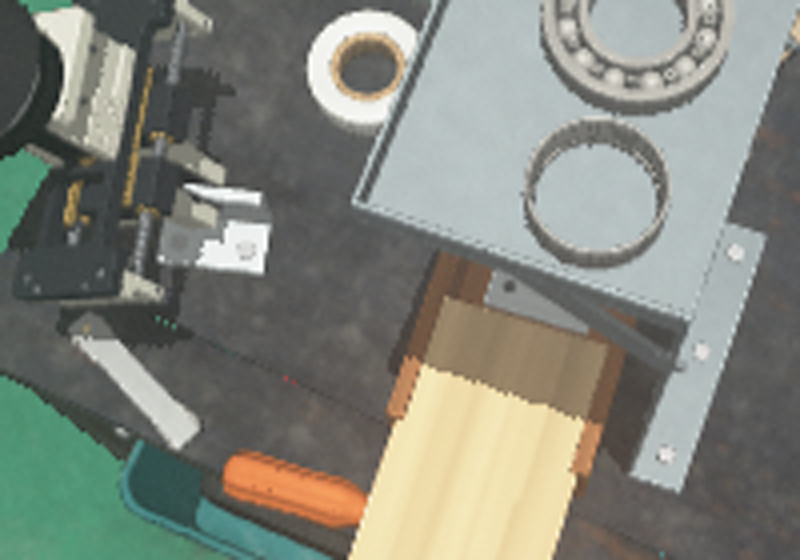

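All ten allowed pictures are used. t6 shows the upright leg held between the pads at about (200,200), opening 7.9 mm, which is right for an 8 mm leg. From here I go by numbers.

```bash
cat >> h.py <<'E'
O=(.503,.0235)
def G(x,y,z,lean,yaw=8.5):
    """TCP for a grasp point in case coordinates"""
    return C(x,y,z,O,yaw)+.019*Rt(yaw,lean).apply([0,0,1])
E
python3 - <<'E'
from h import *
from plant import r
s=r.get_state();p=s["tcp_pos"]
rows(s,[(p+[0,0,.115],18.6,30,3),(G(.030,.09,.152,38),8.5,38,4),(G(.036,.018,.142,40),8.5,40,2),(G(.036,.018,.10,40),8.5,40,2),(G(.036,.015,.095,30),8.5,30,3)])
E
```

```text
1 [0.128, 0.0, -0.221] [0.0, 0.0, 0.0]
2 [0.127, 0.0, -0.222] [0.0, 0.01, 0.0]
3 [0.128, 0.0, -0.221] [0.0, 0.0, 0.0]
4 [0.194, 0.022, 0.13] [-0.31, 0.43, 0.46]
5 [0.19, 0.011, 0.137] [-0.31, 0.44, 0.45]
6 [0.185, 0.001, 0.144] [-0.3, 0.43, 0.46]
7 [0.18, -0.009, 0.149] [-0.31, 0.44, 0.46]
8 [0.171, -0.02, 0.174] [0.0, 0.22, 0.0]
9 [0.168, -0.02, 0.177] [0.0, 0.22, 0.0]
10 [-0.09, 0.0, 0.107] [0.0, 0.0, 0.0]
11 [-0.09, 0.0, 0.108] [0.0, 0.0, 0.0]
12 [-0.009, 0.0, 0.012] [0.0, -0.73, 0.0]
13 [-0.009, 0.0, 0.013] [0.0, -0.73, 0.0]
14 [-0.008, 0.0, 0.013] [0.0, -0.73, 0.0]
```

Request:
play_rows --rows '[{"slide":[0.128,0,-0.221],"delta_rot":[0,0,0],"fingers":-1},{"slide":[0.128,0,-0.221],"delta_rot":[0,0,0],"fingers":-1},{"slide":[0.128,0,-0.221],"delta_rot":[0,0,0],"fingers":-1},{"slide":[0,0,0],"delta_rot":[0,0,0],"fingers":-1}]'

```text
time_s: 10.7
tcp_pos: [0.4893, 0.2426, 0.1479]
eef_rot: [-179.8, -29.8, -71.5]
contact_force: [0.2, 0.7, -2.7]
gripper_width: 0.0081
gripper_force: 35.0
```

Request:
play_rows --rows '[{"slide":[0.194,0.022,0.13],"delta_rot":[-0.31,0.43,0.46],"fingers":-1},{"slide":[0.19,0.011,0.137],"delta_rot":[-0.31,0.43,0.46],"fingers":-1},{"slide":[0.185,0,0.144],"delta_rot":[-0.31,0.44,0.46],"fingers":-1},{"slide":[0.18,-0.009,0.15],"delta_rot":[-0.31,0.44,0.46],"fingers":-1},{"slide":[0,0,0],"delta_rot":[0,0,0],"fingers":-1}]'

```text
time_s: 11.32
tcp_pos: [0.5199, 0.102, 0.1345]
eef_rot: [179.7, -38.1, -81.6]
contact_force: [0.9, -0.1, -2.0]
gripper_width: 0.0076
gripper_force: 35.0
```

Run:
```python
from h import *
from plant import r
s=r.get_state();print(s["contact_force"],s["moment"],s["gripper_width"])
rows(s,[(G(.036,.018,.142,40),8.5,40,3),(G(.036,.018,.10,40),8.5,40,2),(G(.036,.015,.095,30),8.5,30,3)])
```

```text
[ 0.93809431 -0.11239658 -1.96503379] [2.50356042 0.44670509 0.02473555] 0.007622932844409397
1 [0.111, -0.018, 0.107] [0.03, 0.14, -0.01]
2 [0.111, -0.018, 0.109] [0.03, 0.13, 0.0]
3 [0.109, -0.017, 0.11] [0.02, 0.14, -0.01]
4 [-0.09, 0.0, 0.107] [0.0, 0.0, 0.0]
5 [-0.09, 0.0, 0.107] [0.0, 0.0, 0.0]
6 [-0.009, 0.0, 0.012] [0.0, -0.73, 0.0]
7 [-0.009, 0.0, 0.013] [0.0, -0.72, 0.0]
8 [-0.008, 0.0, 0.013] [0.0, -0.73, 0.0]
```

Request:
play_rows --rows '[{"slide":[0.111,-0.018,0.108],"delta_rot":[0.03,0.14,0],"fingers":-1},{"slide":[0.111,-0.018,0.108],"delta_rot":[0.03,0.14,0],"fingers":-1},{"slide":[0.11,-0.018,0.11],"delta_rot":[0.02,0.14,0],"fingers":-1},{"slide":[0,0,0],"delta_rot":[0,0,0],"fingers":-1}]'

```text
time_s: 11.82
tcp_pos: [0.5383, 0.0354, 0.1285]
eef_rot: [-179.8, -39.9, -81.6]
contact_force: [-0.2, -0.3, -1.1]
gripper_width: 0.008
gripper_force: 35.0
```

Request:
play_rows --rows '[{"slide":[-0.09,0,0.107],"delta_rot":[0,0,0],"fingers":-1},{"slide":[-0.09,0,0.107],"delta_rot":[0,0,0],"fingers":-1},{"slide":[0,0,0],"delta_rot":[0,0,0],"fingers":-1}]'

```text
time_s: 12.2
tcp_pos: [0.5387, 0.0372, 0.0863]
eef_rot: [-179.9, -40.0, -81.4]
contact_force: [0.4, 0.3, -1.3]
gripper_width: 0.0077
gripper_force: 35.0
```

Request:
play_rows --rows '[{"slide":[-0.009,0,0.012],"delta_rot":[0,-0.73,0],"fingers":-1},{"slide":[-0.009,0,0.012],"delta_rot":[0,-0.73,0],"fingers":-1},{"slide":[-0.008,0,0.013],"delta_rot":[0,-0.73,0],"fingers":-1},{"slide":[0,0,0],"delta_rot":[0,0,0],"fingers":-1}]'

```text
time_s: 12.7
tcp_pos: [0.5398, 0.0373, 0.0818]
eef_rot: [-179.6, -29.8, -81.6]
contact_force: [0.6, 0.5, -1.2]
gripper_width: 0.0076
gripper_force: 35.0
```

Run:
```python
from h import *
from plant import r
s=r.get_state();print(s["tcp_pos"],s["eef_rot"],s["contact_force"],s["moment"],s["gripper_width"])
rows(s,[(G(.036,.0104,.064,30),8.5,30,3)])
t=r.capture("top");import pickle;pickle.dump(t,open("c2.pkl","wb"))
```

```text
[0.53983361 0.03734687 0.08176085] [-179.59367424  -29.81062612  -81.60836665] [ 0.56846268  0.49902318 -1.17788114] [1.92624215 0.42740511 0.00529292] 0.007646621861718213
1 [-0.024, 0.006, 0.074] [-0.03, 0.01, -0.01]
2 [-0.023, 0.006, 0.074] [-0.02, 0.02, 0.0]
3 [-0.024, 0.005, 0.074] [-0.03, 0.01, -0.01]
```

Request:
play_rows --rows '[{"slide":[-0.024,0.005,0.074],"delta_rot":[0,0,0],"fingers":-1},{"slide":[-0.024,0.005,0.074],"delta_rot":[0,0,0],"fingers":-1},{"slide":[-0.024,0.005,0.074],"delta_rot":[0,0,0],"fingers":-1},{"slide":[0,0,0],"delta_rot":[0,0,0],"fingers":-1},{"slide":[0,0,0],"delta_rot":[0,0,0],"fingers":-1}]'

```text
time_s: 13.38
tcp_pos: [0.5385, 0.0298, 0.0461]
eef_rot: [-179.7, -29.9, -81.5]
contact_force: [0.0, -0.4, -1.7]
gripper_width: 0.0077
gripper_force: 35.0
```

Request:
play_rows --rows '[{"slide":[-0.007,0,0.012],"delta_rot":[0,0,0],"fingers":-1},{"slide":[0,0,0],"delta_rot":[0,0,0],"fingers":-1}]'

```text
time_s: 13.62
tcp_pos: [0.5385, 0.03, 0.0443]
eef_rot: [-179.7, -29.9, -81.5]
contact_force: [-0.2, -0.7, -1.9]
gripper_width: 0.0076
gripper_force: 35.0
```

Request:
play_rows --rows '[{"slide":[-0.005,0,0.008],"delta_rot":[0,0,0],"fingers":-1},{"slide":[0,0,0],"delta_rot":[0,0,0],"fingers":-1}]'

```text
time_s: 13.88
tcp_pos: [0.5384, 0.0299, 0.0427]
eef_rot: [-179.7, -29.9, -81.5]
contact_force: [-0.0, 0.4, -1.3]
gripper_width: 0.0079
gripper_force: 35.0
```

Request:
play_rows --rows '[{"slide":[-0.003,0,0.006],"delta_rot":[0,0,0],"fingers":-1},{"slide":[0,0,0],"delta_rot":[0,0,0],"fingers":-1}]'

```text
time_s: 14.12
tcp_pos: [0.5387, 0.0299, 0.0423]
eef_rot: [-179.7, -29.9, -81.5]
contact_force: [-1.1, 2.0, 4.8]
gripper_width: 0.0077
gripper_force: 35.0
```

Request:
play_rows --rows '[{"slide":[-0.003,0,0.006],"delta_rot":[0,0,0],"fingers":-1},{"slide":[0,0,0],"delta_rot":[0,0,0],"fingers":-1}]'

```text
time_s: 14.38
tcp_pos: [0.5388, 0.0299, 0.0423]
eef_rot: [-179.6, -29.9, -81.5]
contact_force: [-7.4, 4.9, 16.4]
gripper_width: 0.0077
gripper_force: 35.1
```

Request:
play_rows --rows '[{"slide":[0.004,0,-0.008],"delta_rot":[0,0,0],"fingers":-1},{"slide":[0,-0.012,0],"delta_rot":[0,0,0],"fingers":-1},{"slide":[0,0,0],"delta_rot":[0,0,0],"fingers":-1}]'

```text
time_s: 14.75
tcp_pos: [0.5401, 0.0297, 0.0423]
eef_rot: [-179.7, -29.9, -81.5]
contact_force: [-4.0, 1.4, 6.4]
gripper_width: 0.0081
gripper_force: 35.0
```

Request:
play_rows --rows '[{"slide":[0,-0.008,0],"delta_rot":[0,0,0],"fingers":-1},{"slide":[0,0,0],"delta_rot":[0,0,0],"fingers":-1}]'

```text
time_s: 15.0
tcp_pos: [0.541, 0.0296, 0.0423]
eef_rot: [-179.8, -29.9, -81.5]
contact_force: [-4.0, -0.3, 6.9]
gripper_width: 0.0076
gripper_force: 35.0
```

Request:
play_rows --rows '[{"slide":[0,-0.008,0],"delta_rot":[0,0,0],"fingers":-1},{"slide":[0,0,0],"delta_rot":[0,0,0],"fingers":-1}]'

```text
time_s: 15.25
tcp_pos: [0.542, 0.0295, 0.0423]
eef_rot: [-179.8, -30.0, -81.5]
contact_force: [-4.0, -0.1, 7.4]
gripper_width: 0.0078
gripper_force: 35.0
```

Request:
play_rows --rows '[{"slide":[0,-0.008,0],"delta_rot":[0,0,0],"fingers":-1},{"slide":[0,0,0],"delta_rot":[0,0,0],"fingers":-1}]'

```text
time_s: 15.5
tcp_pos: [0.5431, 0.0296, 0.0423]
eef_rot: [-179.8, -30.0, -81.5]
contact_force: [-4.2, -0.3, 5.8]
gripper_width: 0.0079
gripper_force: 35.0
```

Request:
play_rows --rows '[{"slide":[0,-0.008,0],"delta_rot":[0,0,0],"fingers":-1},{"slide":[0,0,0],"delta_rot":[0,0,0],"fingers":-1}]'

```text
time_s: 15.75
tcp_pos: [0.5443, 0.0296, 0.0423]
eef_rot: [-179.8, -30.0, -81.5]
contact_force: [-3.8, -1.7, 6.6]
gripper_width: 0.0078
gripper_force: 35.0
```

Request:
play_rows --rows '[{"slide":[0,-0.008,0],"delta_rot":[0,0,0],"fingers":-1},{"slide":[0,0,0],"delta_rot":[0,0,0],"fingers":-1}]'

```text
time_s: 16.0
tcp_pos: [0.5455, 0.0298, 0.0423]
eef_rot: [-179.8, -30.0, -81.5]
contact_force: [-4.3, -1.5, 6.1]
gripper_width: 0.0075
gripper_force: 35.0
```

Request:
play_rows --rows '[{"slide":[0,-0.008,0],"delta_rot":[0,0,0],"fingers":-1},{"slide":[0,0,0],"delta_rot":[0,0,0],"fingers":-1}]'

```text
time_s: 16.25
tcp_pos: [0.546, 0.0298, 0.0423]
eef_rot: [-179.9, -30.0, -81.5]
contact_force: [-9.0, 1.5, 10.7]
gripper_width: 0.0076
gripper_force: 35.0
```

Request:
play_rows --rows '[{"slide":[0,-0.008,0],"delta_rot":[0,0,0],"fingers":-1},{"slide":[0,0,0],"delta_rot":[0,0,0],"fingers":-1}]'

```text
time_s: 16.5
tcp_pos: [0.5465, 0.0297, 0.0423]
eef_rot: [-179.9, -30.0, -81.6]
contact_force: [-14.4, 5.1, 12.6]
gripper_width: 0.0076
gripper_force: 35.1
```

Run:
```python
from h import *
from plant import r
s=r.get_state();print(s["tcp_pos"],s["eef_rot"],s["contact_force"],s["gripper_width"])
for yaw in(8,8.5,9):
    t=np.radians(yaw);d=s["tcp_pos"][:2]-np.array([.5045,.0235]);print(d@[np.cos(t),np.sin(t)],d@[-np.sin(t),np.cos(t)])
```

```text
[0.54646783 0.0296982  0.04234395] [-179.90236109  -30.01707805  -81.5516325 ] [-14.43648645   5.14821742  12.64001811] 0.007552763772062988
0.04242202352565128 0.0002970888983579405
0.04242300078180146 -7.311970808642916e-05
0.04242074736219479 -0.00044332274618193146
```

Request:
play_rows --rows '[{"slide":[0.002,0.01,-0.004],"delta_rot":[0,0,0],"fingers":-1},{"slide":[0,0,0],"delta_rot":[0,0,0],"fingers":-1}]'

```text
time_s: 16.75
tcp_pos: [0.546, 0.0302, 0.0424]
eef_rot: [-179.8, -29.9, -81.5]
contact_force: [-7.1, 1.1, 2.3]
gripper_width: 0.0076
gripper_force: 35.0
```

Request:
play_rows --rows '[{"slide":[0,0,0],"delta_rot":[0,0,0],"fingers":-0.7},{"slide":[0,0,0],"delta_rot":[0,0,0],"fingers":-0.55},{"slide":[0,0,0],"delta_rot":[0,0,0],"fingers":-0.55},{"slide":[0,0,0],"delta_rot":[0,0,0],"fingers":-0.55},{"slide":[0,0,0],"delta_rot":[0,0,0],"fingers":-0.55}]'

```text
time_s: 17.38
tcp_pos: [0.5471, 0.0313, 0.0428]
eef_rot: [-179.7, -29.9, -81.5]
contact_force: [-0.5, -0.7, -0.4]
gripper_width: 0.0198
gripper_force: 0.0
```

Run:
```python
from h import *
from plant import r
s=r.get_state();print(s["tcp_pos"],s["eef_rot"],s["contact_force"],s["gripper_width"])
p=s["tcp_pos"]
```

```text
[0.5471054  0.0312535  0.04277878] [-179.715247    -29.86213548  -81.50665495] [-0.49777629 -0.70105561 -0.40298738] 0.01978137983045968
```

The jaw is released with near-zero force, at the predicted seat height and against the upright leg. Next: back out along the tool axis, close the fingers, and go to the lid spot used before.

Run:
```python
from h import *
from plant import r
s=r.get_state();R=Ro.from_euler('xyz',s["eef_rot"],degrees=True);z=Rt(8.5,30).apply([0,0,1])
q=np.array([.4322,.0277,.0746])
rows(s,[(s["tcp_pos"]-.12*z,8.5,30,4),(q-.11*z,8.5,30,3),(q-.02*z,8.5,30,3)])
```

```text
1 [0.0, -0.001, -0.2] [-0.02, 0.01, 0.0]
2 [-0.001, -0.001, -0.2] [-0.01, 0.01, 0.0]
3 [0.0, 0.0, -0.2] [-0.02, 0.0, 0.0]
4 [0.0, 0.0, -0.2] [-0.01, 0.01, 0.0]
5 [0.009, 0.254, -0.054] [0.0, 0.0, 0.0]
6 [0.01, 0.253, -0.054] [0.0, 0.0, 0.0]
7 [0.009, 0.254, -0.054] [0.0, 0.0, 0.0]
8 [0.0, 0.0, 0.2] [0.0, 0.0, 0.0]
9 [0.0, 0.0, 0.2] [0.0, 0.0, 0.0]
10 [0.0, 0.0, 0.2] [0.0, 0.0, 0.0]
```

Request:
play_rows --rows '[{"slide":[0,0,-0.2],"delta_rot":[0,0,0],"fingers":-0.55},{"slide":[0,0,-0.2],"delta_rot":[0,0,0],"fingers":-0.55},{"slide":[0,0,-0.2],"delta_rot":[0,0,0],"fingers":-0.55},{"slide":[0,0,-0.2],"delta_rot":[0,0,0],"fingers":-0.55},{"slide":[0,0,0],"delta_rot":[0,0,0],"fingers":-0.55}]'

```text
time_s: 18.0
tcp_pos: [0.5387, 0.0921, 0.1486]
eef_rot: [-179.5, -29.7, -81.5]
contact_force: [0.3, -0.4, 0.2]
gripper_width: 0.02
gripper_force: 0.0
```

Run:
```python
from h import *
from plant import r
import pickle
s=r.get_state();print(s["tcp_pos"],s["contact_force"])
c=r.capture("top");pickle.dump(c,open("c3.pkl","wb"));g=cv2.cvtColor(c["image"],cv2.COLOR_BGR2HSV)
sc=r.capture("scene")
# visible part of the case interior / tape unmoved
a=pickle.load(open("c0.pkl","rb"));
for n,cc in(("top",c),("scene",sc)):
    d=cv2.absdiff(a[n]["image"],cc["image"]).max(2)>40
    print(n,"tape diff",d[112:142,205:236].sum() if n=="top" else "")
# scene: bright aluminium pixels inside case opening
P=[proj(sc,C(*p,(.5045,.0235))) for p in((.045,.035,.061),(.045,-.035,.061),(.037,.035,.061),(.037,-.035,.061))]
print(np.round(P,1).tolist())
H=cv2.cvtColor(sc["image"],cv2.COLOR_BGR2HSV)
for v in range(188,236,2): print(v,[f"{int(H[v,u,1])}/{int(H[v,u,2])}" for u in range(234,292,4)])
```

```text
[0.538713   0.09210949 0.14856792] [ 0.29454057 -0.44828971  0.23605878]
top tape diff 624
scene tape diff 
[[276.1, 221.6], [244.7, 226.9], [275.0, 219.3], [243.8, 224.4]]
188 ['75/249', '67/255', '66/255', '65/255', '63/255', '72/252', '71/255', '70/255', '62/255', '77/246', '149/132', '232/179', '205/159', '191/140', '22/160']
190 ['71/251', '67/255', '67/255', '66/255', '65/255', '73/251', '78/235', '79/232', '83/199', '89/193', '143/130', '155/112', '54/81', '8/63', '20/163']
192 ['74/248', '72/254', '77/238', '77/238', '86/193', '87/188', '89/164', '90/161', '89/170', '86/178', '141/130', '100/112', '7/115', '5/101', '19/145']
194 ['87/182', '85/184', '91/165', '92/167', '89/169', '84/166', '86/163', '93/159', '93/168', '86/177', '120/136', '123/149', '7/115', '2/114', '2/123']
196 ['91/159', '89/158', '91/165', '89/167', '87/175', '89/169', '89/161', '90/162', '91/163', '90/176', '99/157', '144/126', '2/114', '9/117', '11/138']
198 ['91/163', '91/157', '90/165', '91/169', '89/171', '91/171', '89/161', '87/164', '96/164', '91/174', '91/168', '157/127', '15/120', '7/113', '21/12
[... 2217 characters left out ...]
0/156', '5/155', '145/123', '144/113', '147/120', '146/122']
228 ['150/124', '143/132', '73/136', '7/153', '7/146', '9/144', '6/157', '6/159', '9/162', '8/151', '2/144', '151/125', '146/115', '159/120', '162/124']
230 ['151/118', '153/130', '7/154', '8/160', '6/160', '8/162', '5/152', '5/145', '25/131', '61/122', '118/127', '154/126', '147/125', '141/132', '150/124']
232 ['151/120', '149/128', '5/155', '10/152', '4/137', '31/130', '80/118', '121/126', '138/131', '153/127', '144/133', '145/128', '155/127', '148/124', '149/127']
234 ['136/122', '155/123', '36/141', '83/120', '126/127', '148/133', '148/133', '151/135', '151/130', '142/131', '145/128', '151/123', '153/120', '143/123', '145/130']
```

The scene pixels show grey metal from column ~243 to ~276. Its front edge at column 266 lies on row 220.5 against 220.8 predicted for a nested jaw, so the jaw is seated. On to closing the lid.

Request:
play_rows --rows '[{"slide":[0.01,0.254,-0.054],"delta_rot":[0,0,0],"fingers":-1},{"slide":[0.01,0.254,-0.054],"delta_rot":[0,0,0],"fingers":-1},{"slide":[0.009,0.254,-0.054],"delta_rot":[0,0,0],"fingers":-1},{"slide":[0,0,0.2],"delta_rot":[0,0,0],"fingers":-1},{"slide":[0,0,0.2],"delta_rot":[0,0,0],"fingers":-1},{"slide":[0,0,0.2],"delta_rot":[0,0,0],"fingers":-1},{"slide":[0,0,0],"delta_rot":[0,0,0],"fingers":-1}]' --squeeze 20

```text
time_s: 18.98
tcp_pos: [0.4287, 0.0342, 0.0901]
eef_rot: [180.0, -30.1, -81.5]
contact_force: [-0.3, -0.3, 0.2]
gripper_width: 0.0007
gripper_force: 0.0
```

Request:
play_rows --rows '[{"slide":[-0.02,0,0.035],"delta_rot":[0,0,0],"fingers":-1},{"slide":[-0.02,0,0.035],"delta_rot":[0,0,0],"fingers":-1},{"slide":[0,0,0],"delta_rot":[0,0,0],"fingers":-1}]'

```text
time_s: 19.35
tcp_pos: [0.4304, 0.0373, 0.0794]
eef_rot: [-179.7, -29.9, -81.5]
contact_force: [-0.5, 1.0, 0.3]
gripper_width: 0.0001
gripper_force: 0.0
```

Request:
play_rows --rows '[{"slide":[-0.016,0,0.028],"delta_rot":[0,0,0],"fingers":-1},{"slide":[0,0,0],"delta_rot":[0,0,0],"fingers":-1}]'

```text
time_s: 19.6
tcp_pos: [0.4309, 0.0374, 0.0751]
eef_rot: [-179.7, -29.9, -81.5]
contact_force: [-2.1, 2.0, 7.8]
gripper_width: 0.0004
gripper_force: 3.8
```

Request:
play_rows --rows '[{"slide":[-0.005,0,0.009],"delta_rot":[0,0,0],"fingers":-1},{"slide":[0,0,0],"delta_rot":[0,0,0],"fingers":-1}]'

```text
time_s: 19.85
tcp_pos: [0.4315, 0.0376, 0.0745]
eef_rot: [-179.6, -29.9, -81.5]
contact_force: [-2.2, 3.1, 17.0]
gripper_width: 0.0006
gripper_force: 8.8
```

Request:
play_rows --rows '[{"slide":[0,-0.05,0],"delta_rot":[0,0,0],"fingers":-1},{"slide":[0,-0.05,0],"delta_rot":[0,0,0],"fingers":-1},{"slide":[0,-0.05,0],"delta_rot":[0,0,0],"fingers":-1},{"slide":[0,-0.05,0],"delta_rot":[0,0,0],"fingers":-1}]'

```text
time_s: 20.35
tcp_pos: [0.461, 0.0417, 0.0746]
eef_rot: [-179.6, -29.9, -81.5]
contact_force: [-4.6, 1.8, 15.9]
gripper_width: 0.0006
gripper_force: 7.9
```

Request:
play_rows --rows '[{"slide":[0,-0.05,0],"delta_rot":[0,0,0],"fingers":-1},{"slide":[0,-0.05,0],"delta_rot":[0,0,0],"fingers":-1},{"slide":[0,-0.05,0],"delta_rot":[0,0,0],"fingers":-1},{"slide":[0,-0.05,0],"delta_rot":[0,0,0],"fingers":-1}]'

```text
time_s: 20.85
tcp_pos: [0.4904, 0.0458, 0.0747]
eef_rot: [-179.7, -30.0, -81.5]
contact_force: [-3.6, 0.6, 14.8]
gripper_width: 0.0003
gripper_force: 7.2
```

Request:
play_rows --rows '[{"slide":[0,-0.05,0],"delta_rot":[0,0,0],"fingers":-1},{"slide":[0,-0.05,0],"delta_rot":[0,0,0],"fingers":-1},{"slide":[0,-0.05,0],"delta_rot":[0,0,0],"fingers":-1},{"slide":[0,0,0],"delta_rot":[0,0,0],"fingers":-1}]'

```text
time_s: 21.35
tcp_pos: [0.513, 0.0492, 0.0748]
eef_rot: [-179.6, -30.0, -81.5]
contact_force: [1.0, -2.1, 13.4]
gripper_width: 0.0007
gripper_force: 6.0
```

Request:
play_rows --rows '[{"slide":[-0.001,-0.04,0.002],"delta_rot":[0,0,0],"fingers":-1},{"slide":[0,-0.04,0],"delta_rot":[0,0,0],"fingers":-1}]'

```text
time_s: 21.6
tcp_pos: [0.5242, 0.0506, 0.0747]
eef_rot: [-179.7, -30.0, -81.5]
contact_force: [-3.0, -1.4, 14.3]
gripper_width: 0.0005
gripper_force: 7.3
```

Request:
play_rows --rows '[{"slide":[0,-0.02,0],"delta_rot":[0,0,0],"fingers":-1},{"slide":[0,-0.01,0],"delta_rot":[0,0,0],"fingers":-1},{"slide":[0,0,0],"delta_rot":[0,0,0],"fingers":-1}]'

```text
time_s: 21.98
tcp_pos: [0.5272, 0.0505, 0.0745]
eef_rot: [-179.8, -30.1, -81.5]
contact_force: [-12.4, 2.0, 18.4]
gripper_width: 0.0006
gripper_force: 9.3
```

```bash
cat > chk.py <<'E'
from h import *
from plant import r
import pickle
s=r.get_state();print(s["tcp_pos"],s["contact_force"])
sc=r.capture("scene");H=cv2.cvtColor(sc["image"],cv2.COLOR_BGR2HSV);a=cv2.cvtColor(pickle.load(open("c0.pkl","rb"))["scene"]["image"],cv2.COLOR_BGR2HSV)
# rear edge of the lid: saturation jump down a column, start vs now
for u in(245,250,255,260,265,270,275): print(u,[int(x) for x in a[220:238,u,1]],[int(x) for x in H[220:238,u,1]])
E
python3 chk.py
```

```text
[0.52720545 0.05049502 0.07453845] [-12.37431233   2.02583073  18.4125902 ]
245 [93, 90, 92, 89, 88, 91, 88, 85, 91, 88, 88, 91, 90, 98, 110, 133, 154, 138] [92, 91, 93, 90, 92, 91, 87, 91, 87, 90, 92, 90, 92, 90, 107, 139, 147, 154]
250 [86, 89, 84, 87, 89, 87, 90, 89, 89, 91, 85, 88, 93, 106, 133, 146, 146, 142] [84, 88, 88, 89, 86, 90, 90, 90, 90, 92, 86, 88, 96, 108, 133, 149, 143, 143]
255 [92, 89, 85, 87, 89, 90, 90, 90, 89, 91, 89, 89, 105, 133, 144, 144, 145, 147] [92, 89, 85, 88, 89, 91, 89, 88, 93, 87, 86, 91, 107, 133, 162, 150, 150, 151]
260 [86, 87, 88, 84, 90, 85, 89, 84, 90, 85, 89, 96, 118, 148, 154, 146, 151, 146] [92, 88, 87, 88, 89, 89, 90, 86, 89, 89, 89, 97, 126, 145, 148, 142, 157, 143]
265 [87, 86, 90, 89, 90, 89, 90, 92, 88, 91, 100, 118, 134, 143, 148, 146, 146, 149] [87, 92, 90, 90, 91, 91, 87, 94, 89, 88, 99, 113, 135, 151, 151, 140, 137, 147]
270 [89, 91, 92, 88, 89, 90, 94, 89, 82, 99, 114, 131, 149, 142, 149, 151, 151, 145] [94, 88, 92, 87, 90, 96, 87, 89, 91, 95, 118, 144, 145, 143, 140, 150, 142, 149]
275 [93, 88, 82, 88, 89, 87, 87, 87, 92, 107, 134, 150, 147, 142, 146, 144, 144, 151] [91, 88, 89, 90, 87, 91, 86, 92, 92, 111, 134, 144, 147, 147, 145, 146, 153, 147]
```

The stop was felt at 96 mm of travel, and the lid's rear edge lies on the same pixel rows as at the start. Now I'll lift off and back out.

Request:
play_rows --rows '[{"slide":[0.02,0,-0.035],"delta_rot":[0,0,0],"fingers":-1},{"slide":[0.05,0,-0.087],"delta_rot":[0,0,0],"fingers":-1},{"slide":[0,0,-0.25],"delta_rot":[0,0,0],"fingers":-1},{"slide":[0,0,-0.25],"delta_rot":[0,0,0],"fingers":-1},{"slide":[-0.2,0.15,-0.1],"delta_rot":[0,0,0],"fingers":-1},{"slide":[-0.2,0.15,-0.1],"delta_rot":[0,0,0],"fingers":-1},{"slide":[0,0,0],"delta_rot":[0,0,0],"fingers":-1},{"slide":[0,0,0],"delta_rot":[0,0,0],"fingers":-1}]'

```text
time_s: 23.02
tcp_pos: [0.468, 0.1484, 0.1556]
eef_rot: [-179.7, -29.8, -81.5]
contact_force: [-0.2, -0.5, -0.2]
gripper_width: 0.0004
gripper_force: 0.0
```

```bash
python3 chk.py | head -4
python3 - <<'E'
from h import *
from plant import r
import pickle
a=pickle.load(open("c0.pkl","rb"))["top"]["image"];b=r.capture("top")["image"]
for n,(v0,v1,u0,u1) in dict(tape=(110,145,205,238),silver=(185,225,145,183),lid=(170,228,225,290)).items(): print(n,(cv2.absdiff(a,b).max(2)[v0:v1,u0:u1]>50).mean())
E
```

```text
[0.46795821 0.14838302 0.1556375 ] [-0.22873981 -0.46959972 -0.23543205]
245 [93, 90, 92, 89, 88, 91, 88, 85, 91, 88, 88, 91, 90, 98, 110, 133, 154, 138] [89, 91, 91, 87, 90, 90, 89, 94, 87, 93, 87, 90, 89, 92, 116, 144, 152, 149]
250 [86, 89, 84, 87, 89, 87, 90, 89, 89, 91, 85, 88, 93, 106, 133, 146, 146, 142] [88, 88, 83, 92, 87, 92, 93, 92, 89, 88, 89, 86, 93, 104, 143, 143, 148, 147]
255 [92, 89, 85, 87, 89, 90, 90, 90, 89, 91, 89, 89, 105, 133, 144, 144, 145, 147] [86, 89, 89, 92, 88, 87, 87, 89, 90, 88, 88, 87, 102, 130, 141, 164, 145, 163]
tape 0.0354978354978355
silver 0.05131578947368421
lid 0.003978779840848806
```

The lid reads the same as at the start (0.4 % of pixels differ), the tape and feeler gauge areas are essentially unchanged, and the arm is clear. Handing in.

```bash
python3 -c "
from plant import r
print(r.close_job())"
```

```text
the job is handed in; nothing more can be done
None
```

The soft jaw is nested in the strip and released, the lid is shut, and the job is handed in at about 23 s of the 72 s; the force and camera checks looked right, but no verdict came back, and I didn't check the oil can.

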